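# Find and press the hidden catch of a child-resistant tablet box

### The job

The white dishwasher-tablet box next to the dish rack has a child-resistant catch: four square caps that look alike sit in recesses on the near strip of its top, but only one is the hidden push button and the other three are solid. Feel with a fingertip for the cap that gives, press it all the way in so that the box's hatch comes fully up and stays up, then move clear. Do not touch the hatch itself, and do not lift or shift any of the things standing around.

Things in the scene. Friction and masses are not known exactly. Their poses are not given: they have to be found in the camera images.
- box: white plastic tablet box, fixed to the counter, 150 (x) x 270 (y) x 70 (z) mm; origin at the centre of its underside, -x is the near side. Flat top panel at z 70. Its near strip (x -75 to -13) has four recesses 40 mm square, 58 mm apart in a row along y, each with a cap 36 mm square whose flat top lies 3 mm below the panel. Behind the strip lies the hatch
- spot0 (a point): centre of the square cap in recess 0, on the cap's top face (z 67 in the box frame), at x -44, y -87 mm in the box frame. The point stays put when the cap is pressed
- spot1 (a point): centre of the square cap in recess 1, on the cap's top face (z 67 in the box frame), at x -44, y -29 mm in the box frame. The point stays put when the cap is pressed
- spot2 (a point): centre of the square cap in recess 2, on the cap's top face (z 67 in the box frame), at x -44, y +29 mm in the box frame. The point stays put when the cap is pressed
- spot3 (a point): centre of the square cap in recess 3, on the cap's top face (z 67 in the box frame), at x -44, y +87 mm in the box frame. The point stays put when the cap is pressed
- hatch (a joint): angle of the box's hatch: 0 shut (flush), 0.6 rad fully up. Moved by the button: one of the four caps, in another recess each time and looking like the others. It gives at about 5 N, goes 6 mm straight down to a hard stop (9 mm below the panel) and stays where pushed (no return spring), opening the hatch 0.1 rad per mm. The other three caps are rigid
- hatch_panel: the hatch, a white plate 71 x 242 x 4 mm, hinged at its far edge; origin on the hinge line, at x 61, z 70 mm of the box frame. Shut, it reaches from x -11 to x 60 mm of the box frame; its near edge rises about 40 mm when fully up. Not to be touched
- cup: bystander: green silicone cup, 72 mm across, 75 mm high, origin at the centre of its underside; stands at the box's +y end
- egg_ring: bystander: aluminium egg ring, 86 mm across, 20 mm high, origin at the centre of its underside; lies at the box's -y end
- chopsticks: bystander: pair of wooden chopsticks in a paper band, 225 x 21 x 8 mm, lying along its x axis in front of the box; origin at the centre of the underside
- jar: bystander: lidded glass jar, 76 mm across, 110 mm high, behind the box; origin at the centre of its underside
- ramekin: bystander: small white ceramic bowl, 84 mm across, 45 mm high, behind the box; origin at the centre of its underside
- soap: bystander: amber bottle, 60 mm across, 170 mm high, far to the left of the box; origin at the centre of its underside

How it is judged:
By the outcome, as a careful person would: the job done as asked, in the order asked, and still so for the second after the job is handed in, with the robot touching nothing.
It also fails if it takes over 42 s, if anything falls off the work surface, if the arm or the gripper's body presses on something with over 40 N, if the wrist force passes 120 N, or if a joint passes its speed limit or range.

### The arm

A 6-joint arm with a two-finger parallel gripper is mounted at the origin on the work surface. World frame = base frame: x ahead of the robot, y to its left, z up, the work surface at z = 0. Lengths are in m, angles in degrees, forces in N, time in s.
With the tool pointing down it reaches from about 0.4 to 0.825 m from the base axis. Payload 7 kg.
Tool frame: the origin (TCP) lies midway between the tips of the shut fingers; the grasp point (between the pads) lies 19 mm behind it; z points along the fingers, x is the direction in which the jaws open and shut, and the axes are right-handed (so a half turn about z gives the same grasp; the last joint's range is limited). The gripper opens to 88 mm and grips with 3 to 60 N. Pads are 19 mm wide; open, the fingers measure 130 mm over their backs; the gripper's body (78 mm by 193 mm) begins 47 mm behind the grasp point.
Start: joints at [-59.983, 20.546, 0.682, 0, -70.136, -16.507], TCP at [0.158, -0.656, 0.227] pointing down, gripper open.
Joint ranges: [-176.03, 176.03], [-82.01, 121.73], [-58.28, 71.71], [-173.87, 95.51], [-174.79, -0.11], [-173.66, 173.66]. Speed limits (degrees/s): [136.94, 136.94, 172.46, 180, 180, 180].

### API

Orientations are given as [roll, pitch, yaw] about the fixed x, y, z axes, in that order (R = Rz(yaw) Ry(pitch) Rx(roll)).
In Python, from workcell import arm gives the robot as it stands.
- The arm moves only by the tool arm_command, never from a script. Its argument "steps" is a list of rows, each a list of 4 numbers: the shift along the tool's x, y, z in m, then the turn about the tool's z in degrees. In form: [[x, y, z, spin], ...]. A call has exactly 8 rows; each row is the pose to reach, as a shift and turn from the pose commanded when the call began, along the tool's axes at that moment; what a row does not reach only later rows make up. A row lasts 1/10 s, in which the tool goes at most 50 mm and 8.59 degrees, less where a joint would pass 70% of its speed; a pose out of reach is approached as far as the arm can. A call with a gripper value outside its range is refused whole. "gripper" is the opening in per cent of the stroke, from 0 (shut) to 100 (fully open), set as the call begins (left out, the last holds). The fingers move at their own pace and stop on an object; "grip_force" is the grip in N (left out, the last holds). Time passes only in rows, so rows that repeat a pose let the fingers close, or fill a call up. It gives the time, the measured TCP pose, the force and the opening at its end, in the units of the state.
- arm.get_state(): the state, without advancing time (a new reading comes with each control period).
- arm.camera(name): name is "side" or "top" or "wrist"; returns the picture (384x512x3 uint8, red, green, blue); there is no depth.
- arm.camera_model(name): a dict with "fx", "fy", "cx", "cy" (pixels), "k1" (the pictures are not rectified: a ray, as slopes to the right and down, at radius r is drawn at 1 + k1 r^2 times it, then the intrinsics apply), "R" (3x3) and "t" (3): a world point X has camera coordinates R X + t; the wrist camera has in their place "hand_eye" (4x4, takes a point from camera to tool coordinates, whose origin is the TCP and whose axes are the tool frame's). Camera axes: x right, y down, z forward; pixel columns grow to the right and rows downward; lengths in m; the calibration is good to about 2 mm. A picture is of the moment at which its call begins: read the wrist's pose just before it. camera_model takes no time and is no camera call.
- arm.sign_off(): hands the job in, once; it reports no verdict.
Trained networks look in the newest picture that a camera, given by its name, has taken for a name from the list of things; names that differ only in an ending like _2 or _b are one class to them, and where a whole thing is asked for, a point or a joint stands for the part that bears it (a point fixed in the world has none). Each returns a list of dicts, best first, with "confidence" (0 to 1); they miss things now and then, are a little off and sometimes report something else, mostly with a low value. They report only what shows in the picture. A call takes as long as a camera call.
- arm.regions_of(camera, label): "pixels" (384x512 bool, what is visible of it) and "point" ([column, row] in pixels, amid what is visible of it).
- arm.landmark_of(camera, label): "point" ([column, row] in pixels: a listed point, or the origin of a listed thing).
The state is a dict: "time": time; "joint_pos": joint angles; "dq": joint speeds; "effort": joint torques, N m; "tool_pos": TCP position; "orientation": TCP orientation; "ft_force": force on the tool from outside, world axes, zero at the start; "torque": the same for the moment, N m; "finger_gap": finger opening in m.
Only numpy, scipy, OpenCV 4.12 (cv2) and the standard library are available. Lean on these libraries where they do the work, as an engineer would, in place of code of your own. Each camera call takes 0.05 s, during which the arm holds its last target. There are 200 camera calls.

## Working session

There is one attempt and no reset: what is moved stays moved. The work goes in short steps, Python scripts to look and compute and a tool call to move; the robot and the scene stay as the last step left them, time stands still between calls to the robot, and variables do not carry over. Pictures are saved under pics/ and viewed, about 8 in all and at most 12, crops included, and the job is handed in when it is done.

Besides the shell and the picture viewer there is one more tool, called after ">>>" in YAML: its name, and indented under it one key for each argument. arm_command: Moves the arm, as the interface text tells. Its arguments: {"type":"object","properties":{"steps":{"type":"array"},"gripper":{"type":"number"},"grip_force":{"type":"number"}},"required":["steps"]}

```bash
mkdir -p pics; cat > h.py <<'E'
import numpy as np, cv2
from scipy.spatial.transform import Rotation as Ro
from workcell import arm
def cam(name,st=None):
    m=arm.camera_model(name)
    if 'R' in m: R=np.array(m['R']);t=np.array(m['t'])
    else:
        T=np.eye(4);T[:3,:3]=Ro.from_euler('xyz',st['orientation'],degrees=True).as_matrix();T[:3,3]=st['tool_pos']
        W=np.linalg.inv(T@np.array(m['hand_eye']));R=W[:3,:3];t=W[:3,3]
    return m,R,t
def ray(c,p):
    m,R,t=c
    d=np.array([(p[0]-m['cx'])/m['fx'],(p[1]-m['cy'])/m['fy']]);u=d.copy()
    for _ in range(20): u=d/(1+m['k1']*(u@u))
    return -R.T@t, R.T@np.array([u[0],u[1],1])
def atz(c,p,z):
    o,d=ray(c,p);return o+d*(z-o[2])/d[2]
def proj(c,X):
    m,R,t=c;q=R@np.array(X)+t;u=q[:2]/q[2];u=u*(1+m['k1']*(u@u))
    return np.array([u[0]*m['fx']+m['cx'],u[1]*m['fy']+m['cy']])
def snap(name,f):
    im=arm.camera(name);cv2.imwrite('pics/'+f,cv2.cvtColor(im,cv2.COLOR_RGB2BGR));return im
E
python3 - <<'E'
from h import *
np.set_printoptions(precision=4,suppress=True)
st=arm.get_state();print(st)
for n in ['top','side']:
    snap(n,n+'0.png');c=cam(n)
    print(n,'cam at',-c[1].T@c[2])
    for l in ['spot0','spot1','spot2','spot3','box','cup','egg_ring','chopsticks','jar','ramekin','soap']:
        z=.067 if 'spot' in l else 0
        for r in arm.landmark_of(n,l)[:2]: print(l,r['confidence'],r['point'],atz(c,r['point'],z))
a=cv2.imread('pics/top0.png');b=cv2.imread('pics/side0.png')
E
```

```text
{'time': 0.0, 'joint_pos': array([-59.9827,  20.5896,   0.6323,  -0.0205, -70.1354, -16.509 ]), 'dq': array([-0.0056, -0.0209, -0.0809, -0.0278, -0.0307, -0.0224]), 'effort': array([ -0.0001, -58.2718,  29.3057,   6.9969,   0.0069,  -0.0001]), 'tool_pos': array([ 0.1575, -0.6558,  0.2256]), 'orientation': array([-179.9922,   -0.0944,  103.5013]), 'ft_force': array([-0.0676,  0.8291, -0.0507]), 'torque': array([ 0.0125,  0.0074, -0.0457]), 'finger_gap': 0.08760793950053651}
top cam at [0.4603 0.179  1.0739]
spot0 0.74 [357.6, 225.1] [ 0.5688 -0.0983  0.067 ]
spot0 0.74 [331.7, 226.8] [ 0.5629 -0.0319  0.067 ]
spot1 0.74 [357.6, 225.1] [ 0.5688 -0.0983  0.067 ]
spot1 0.74 [331.7, 226.8] [ 0.5629 -0.0319  0.067 ]
spot2 0.74 [357.6, 225.1] [ 0.5688 -0.0983  0.067 ]
spot2 0.74 [331.7, 226.8] [ 0.5629 -0.0319  0.067 ]
spot3 0.74 [357.6, 225.1] [ 0.5688 -0.0983  0.067 ]
spot3 0.74 [331.7, 226.8] [ 0.5629 -0.0319  0.067 ]
box 0.96 [334.8, 212.3] [ 0.6092 -0.0545  0.    ]
cup 0.94 [264.6, 239.7] [0.5308 0.1336 0.    ]
egg_ring 0.65 [405.9, 200.1] [ 0.6482 -0.2546  0.    ]
chopsticks 0.78 [347
[... 487 characters left out ...]
 [280.1, 304.2] [ 0.5863 -0.1451  0.067 ]
spot2 0.9 [250.4, 261.8] [ 0.5536 -0.0372  0.067 ]
spot3 0.97 [280.1, 304.2] [ 0.5863 -0.1451  0.067 ]
spot3 0.9 [250.4, 261.8] [ 0.5536 -0.0372  0.067 ]
box 0.57 [275.7, 281.0] [ 0.6056 -0.0562  0.    ]
box 0.48 [370.0, 291.6] [ 0.7949 -0.1306  0.    ]
cup 0.88 [227.4, 218.0] [0.5398 0.1407 0.    ]
cup 0.4 [241.2, 238.6] [0.5584 0.0726 0.    ]
egg_ring 0.73 [328.1, 362.2] [ 0.6543 -0.2509  0.    ]
chopsticks 0.66 [222.7, 301.0] [ 0.4842 -0.0745  0.    ]
jar 0.64 [373.2, 292.3] [ 0.8008 -0.1338  0.    ]
ramekin 0.78 [339.4, 239.0] [0.7819 0.0151 0.    ]
ramekin 0.51 [242.1, 238.2] [0.5607 0.0732 0.    ]
soap 0.72 [202.4, 124.6] [0.5413 0.5004 0.    ]
```

```bash
python3 - <<'E'
from h import *
np.set_printoptions(precision=4,suppress=True)
print(arm.get_state()['time'])
for n in ['top','side']:
    c=cam(n)
    for r in arm.landmark_of(n,'spot0'): print(n,r['confidence'],r['point'],atz(c,r['point'],.067))
a=cv2.imread('pics/top0.png')[120:300,230:440];b=cv2.imread('pics/side0.png')[180:400,180:420]
a=cv2.resize(a,None,fx=1.9*2,fy=1.9*2,interpolation=cv2.INTER_CUBIC)[:,:800]
cv2.imwrite('pics/a.png',cv2.resize(a,(790,590)))
cv2.imwrite('pics/b.png',cv2.resize(b,None,fx=2.7,fy=2.7,interpolation=cv2.INTER_CUBIC))
E
```

```text
1.2
top 0.74 [357.6, 225.1] [ 0.5688 -0.0983  0.067 ]
top 0.74 [331.7, 226.8] [ 0.5629 -0.0319  0.067 ]
top 0.7 [371.4, 216.9] [ 0.5905 -0.1346  0.067 ]
top 0.63 [310.2, 233.2] [0.5455 0.0226 0.067 ]
side 0.97 [280.1, 304.2] [ 0.5863 -0.1451  0.067 ]
side 0.9 [250.4, 261.8] [ 0.5536 -0.0372  0.067 ]
side 0.79 [265.4, 279.8] [ 0.5727 -0.0861  0.067 ]
side 0.56 [241.4, 239.5] [0.5484 0.0227 0.067 ]
```

View pics/a.png

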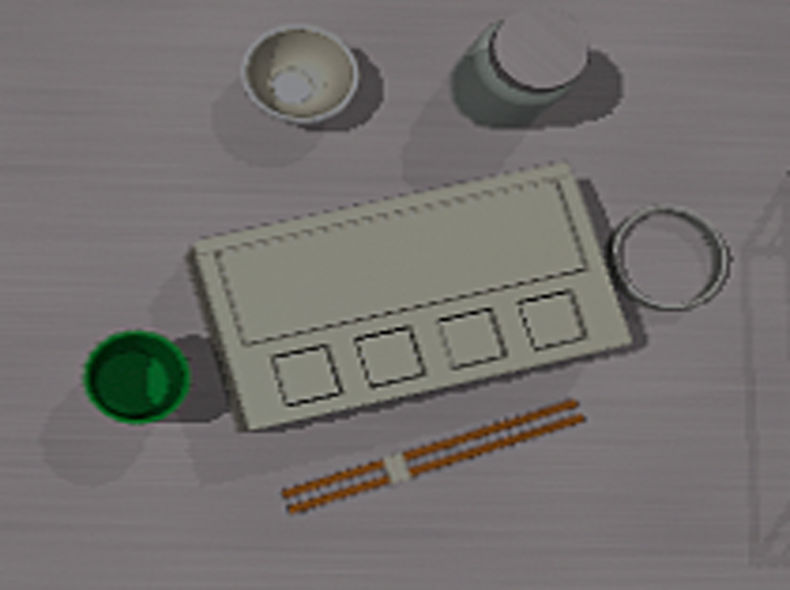

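View pics/b.png

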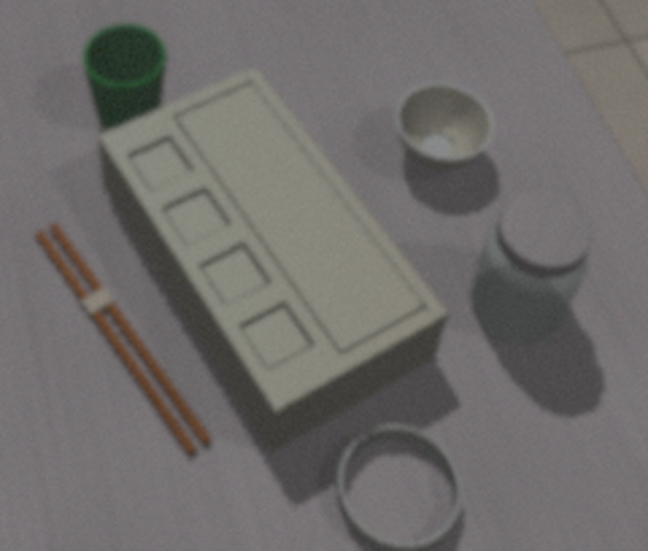

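Top crop: four caps at about (308,375), (390,357), (472,338), (552,320), with the hatch behind them. The cup is at the left end, the egg ring at the right and the chopsticks in front. Side crop: caps at about (161,164), (196,216), (235,273), (276,335). Next I fit the box pose from both views.

```bash
cat >> h.py <<'E'
SP=np.array([[-.044,y,.067] for y in (-.087,-.029,.029,.087)])
def W(p,X): 
    c,s=np.cos(p[2]),np.sin(p[2]);X=np.atleast_2d(X)
    return np.c_[p[0]+c*X[:,0]-s*X[:,1],p[1]+s*X[:,0]+c*X[:,1],X[:,2]]
E
python3 - <<'E'
from h import *
from scipy.optimize import least_squares
np.set_printoptions(precision=4,suppress=True)
top=[(230+x/3.762,120+y/3.278) for x,y in [(552,320),(472,338),(390,357),(308,375)]]
side=[(180+x/2.7,180+y/2.7) for x,y in [(276,335),(235,273),(196,216),(161,164)]]
nt=[(371.4,216.9),(357.6,225.1),(331.7,226.8),(310.2,233.2)]
ns=[(280.1,304.2),(265.4,279.8),(250.4,261.8),(241.4,239.5)]
C={n:cam(n) for n in('top','side')}
def res(sets):
    return lambda p:np.concatenate([proj(C[n],X)-q for n,Q in sets for X,q in zip(W(p,SP),Q)])
for s in ([('top',top)],[('side',side)],[('top',top),('side',side)],[('top',top),('side',side),('top',nt),('side',ns)]):
    r=least_squares(res(s),[.61,-.055,.2],loss='soft_l1');print(r.x[:2],np.degrees(r.x[2]),np.abs(r.fun).mean());
    print(W(r.x,SP)[:, :2].tolist())
E
```

```text
[ 0.6081 -0.0531] 15.596017192257944 0.08374832180041025
[[0.5891467151760795, -0.14877368483373582], [0.5735532488586713, -0.0929091718741847], [0.5579597825412631, -0.03704465891463356], [0.5423663162238549, 0.018819854044917567]]
[ 0.6095 -0.0504] 15.588027720365433 0.1491897037180543
[[0.5905246982169602, -0.14600797610318267], [0.5749390219435055, -0.0901412892934293], [0.559353345670051, -0.03427460248367591], [0.5437676693965964, 0.021592084326077468]]
[ 0.6089 -0.0517] 15.61083856977075 0.40140532133433915
[[0.589906689859193, -0.14734431785292557], [0.5742987729288234, -0.09148384050896906], [0.5586908559984538, -0.035623363165012537], [0.5430829390680841, 0.020237114178943985]]
[ 0.6089 -0.051 ] 14.882408460524584 1.0376950378144194
[[0.5887382506030784, -0.1464246086089255], [0.573841758292675, -0.09037021969203432], [0.5589452659822717, -0.034315830775143115], [0.5440487736718683, 0.021738558141748077]]
```

>>> arm_command:
  steps:
    - [0.0245,0.0303,0,-5.75]
    - [0.049,0.0606,0,-11.5]
    - [0.0735,0.0909,0,-17.25]
    - [0.098,0.1212,0,-23]
    - [0.1225,0.1515,0,-28.75]
    - [0.147,0.1818,0,-34.5]
    - [0.1715,0.2121,0,-40.25]
    - [0.196,0.2424,0,-46]
  gripper: 100

```text
time: 2.1
tool_pos: [0.3483, -0.4078, 0.2269]
orientation: [-180.0, 0.0, 149.7]
ft_force: [0.4, -0.4, 0.2]
finger_gap: 0.0874
```

```bash
cat > go.py <<'E'
# usage: go.py spot z : shift/spin in tool axes to put the -x finger over a spot
import sys
from h import *
P=[.6089,-.0517,np.radians(15.6)];OFF=.0545
s=arm.get_state();p=s['tool_pos'];yaw=s['orientation'][2]
S=W(P,SP)[int(sys.argv[1])];ex=np.array([np.cos(P[2]),np.sin(P[2]),0])
T=S-OFF*ex;T[2]=float(sys.argv[2])
R=Ro.from_euler('xyz',s['orientation'],degrees=True).as_matrix()
d=R.T@(T-p);spin=-((195.6-yaw+180)%360-180)
print('t',round(s['time'],2),'pos',p.round(4),s['orientation'].round(2),'F',s['ft_force'].round(2),'gap',s['finger_gap'])
print('shift',d.round(4),'spin',round(spin,2),'joints',s['joint_pos'].round(1))
E
python3 go.py 0 0.12
```

```text
t 2.1 pos [ 0.3483 -0.4078  0.2269] [-1.8000e+02  4.0000e-02  1.4974e+02] F [ 0.41 -0.41  0.16] gap 0.08744094485648214
shift [-0.0394  0.3076  0.1069] spin -45.86 joints [-28.5   7.4 -16.8   0.  -65.7  -1.7]
```

>>> arm_command:
  steps:
    - [-0.005,0.0385,0,-5.75]
    - [-0.01,0.077,0.01,-11.5]
    - [-0.015,0.1155,0.02,-17.25]
    - [-0.02,0.154,0.035,-23]
    - [-0.025,0.1925,0.05,-28.75]
    - [-0.03,0.231,0.07,-34.5]
    - [-0.035,0.2695,0.09,-40.25]
    - [-0.0394,0.3076,0.107,-45.9]

```text
time: 2.9
tool_pos: [0.5383, -0.1625, 0.1188]
orientation: [180.0, 0.0, -164.3]
ft_force: [0.8, -0.7, 0.5]
finger_gap: 0.0876
```

```bash
python3 go.py 0 0.075; python3 - <<'E'
from h import *
s=arm.get_state();im=snap('wrist','w0.png');c=cam('wrist',s)
b=cv2.imread('pics/w0.png')
P=[.6089,-.0517,np.radians(15.6)]
for X in W(P,SP):
    q=proj(c,X);print(q.round(1));cv2.circle(b,tuple(int(v) for v in q),3,(0,0,255),-1)
for r in arm.landmark_of('wrist','spot0'): print(r['confidence'],r['point'],atz(c,r['point'],.067).round(4))
b=np.vstack([b]);cv2.imwrite('pics/w0b.png',b)
E
```

```text
t 2.9 pos [ 0.5383 -0.1625  0.1188] [ 1.8000e+02  1.0000e-02 -1.6434e+02] F [ 0.76 -0.74  0.5 ] gap 0.08760820898167093
shift [0.0007 0.0008 0.0438] spin 0.06 joints [  3.1  15.5 -22.   -0.  -52.6  12.5]
[178.8 212. ]
[184.7 284.2]
[190.1 345.3]
[195.1 396.9]
```

View pics/w0b.png

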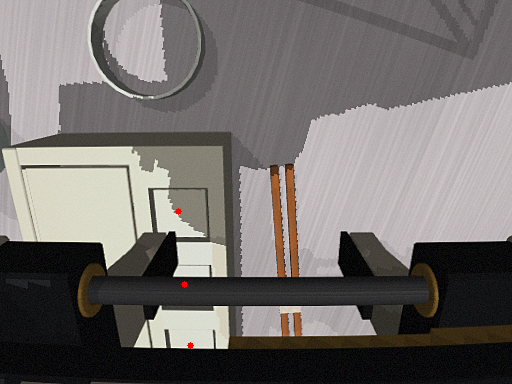

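The wrist view shows cap 0 outlined at about (150–208, 188–235). Its predicted centre (179,212) falls in the middle, so the pose holds. I'll descend next to cap 0.

>>> arm_command:
  steps:
    - [0.0007,0.0008,0.01,0]
    - [0.0007,0.0008,0.02,0]
    - [0.0007,0.0008,0.03,0]
    - [0.0007,0.0008,0.037,0]
    - [0.0007,0.0008,0.042,0]
    - [0.0007,0.0008,0.046,0]
    - [0.0007,0.0008,0.048,0]
    - [0.0007,0.0008,0.048,0]

```text
time: 3.8
tool_pos: [0.5367, -0.1635, 0.0714]
orientation: [180.0, -0.0, -164.6]
ft_force: [-0.1, 0.2, 0.6]
finger_gap: 0.0877
```

>>> arm_command:
  steps:
    - [0,0,0.001,0]
    - [0,0,0.002,0]
    - [0,0,0.003,0]
    - [0,0,0.0035,0]
    - [0,0,0.004,0]
    - [0,0,0.0045,0]
    - [0,0,0.005,0]
    - [0,0,0.005,0]

```text
time: 4.6
tool_pos: [0.5368, -0.1634, 0.0668]
orientation: [-180.0, 0.0, -164.6]
ft_force: [-1.2, 0.3, 3.8]
finger_gap: 0.0875
```

>>> arm_command:
  steps:
    - [0,0,0.0005,0]
    - [0,0,0.001,0]
    - [0,0,0.0015,0]
    - [0,0,0.002,0]
    - [0,0,0.002,0]
    - [0,0,0.002,0]
    - [0,0,0.002,0]
    - [0,0,0.002,0]

```text
time: 5.4
tool_pos: [0.5368, -0.1634, 0.0645]
orientation: [-180.0, 0.0, -164.6]
ft_force: [-0.9, -0.3, 2.5]
finger_gap: 0.0874
```

>>> arm_command:
  steps:
    - [0,0,0.0005,0]
    - [0,0,0.001,0]
    - [0,0,0.0015,0]
    - [0,0,0.002,0]
    - [0,0,0.0025,0]
    - [0,0,0.0025,0]
    - [0,0,0.0025,0]
    - [0,0,0.0025,0]

```text
time: 6.2
tool_pos: [0.5367, -0.1634, 0.062]
orientation: [180.0, -0.0, -164.6]
ft_force: [0.1, -0.1, 2.3]
finger_gap: 0.0876
```

```bash
python3 - <<'E'
from h import *
snap('side','s1.png');b=cv2.imread('pics/s1.png')[150:400,160:420]
cv2.imwrite('pics/s1c.png',cv2.resize(b,None,fx=2.3,fy=2.3,interpolation=cv2.INTER_CUBIC))
E
```

```text
(no output)
```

View pics/s1c.png

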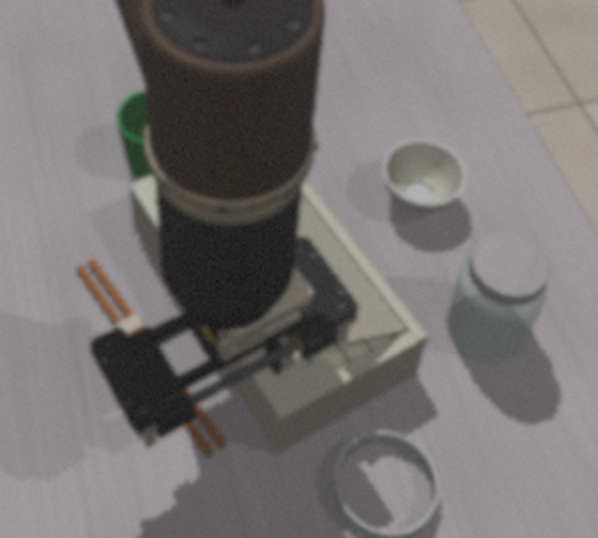

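The crop shows the hatch lifting: there is a raised wedge at its -y end, around (380,345). So cap 0 is the button, and I'll press it to the stop.

>>> arm_command:
  steps:
    - [0,0,0.0005,0]
    - [0,0,0.001,0]
    - [0,0,0.0015,0]
    - [0,0,0.002,0]
    - [0,0,0.002,0]
    - [0,0,0.002,0]
    - [0,0,0.002,0]
    - [0,0,0.002,0]

```text
time: 7.05
tool_pos: [0.5369, -0.1635, 0.0612]
orientation: [-180.0, 0.0, -164.6]
ft_force: [-5.2, 2.1, 13.5]
finger_gap: 0.0878
```

>>> arm_command:
  steps:
    - [0,0,0.0005,0]
    - [0,0,0.001,0]
    - [0,0,0.001,0]
    - [0,0,0.001,0]
    - [0,0,0.001,0]
    - [0,0,0.001,0]
    - [0,0,0.001,0]
    - [0,0,0.001,0]

```text
time: 7.85
tool_pos: [0.5369, -0.1636, 0.061]
orientation: [-180.0, 0.1, -164.5]
ft_force: [-8.6, 3.0, 22.1]
finger_gap: 0.0874
```

Firmly at the stop: z 0.061, 22 N, no further travel. Now I'll retreat straight up, then back away.

>>> arm_command:
  steps:
    - [0,0,-0.003,0]
    - [0,0,-0.008,0]
    - [0,0,-0.016,0]
    - [0,0,-0.028,0]
    - [0.01,0,-0.045,0]
    - [0.025,0,-0.065,0]
    - [0.04,0,-0.09,0]
    - [0.06,0,-0.115,0]

```text
time: 8.65
tool_pos: [0.4786, -0.1795, 0.1755]
orientation: [-180.0, -0.0, -164.6]
ft_force: [0.1, 0.1, -0.1]
finger_gap: 0.0874
```

>>> arm_command:
  steps:
    - [0,-0.03,-0.01,0]
    - [0,-0.07,-0.02,0]
    - [0,-0.11,-0.03,0]
    - [0,-0.15,-0.03,0]
    - [0,-0.19,-0.03,0]
    - [0,-0.23,-0.03,0]
    - [0,-0.26,-0.03,0]
    - [0,-0.27,-0.03,0]

```text
time: 9.45
tool_pos: [0.5505, -0.4424, 0.2037]
orientation: [180.0, -0.1, -164.7]
ft_force: [-0.1, 0.5, -0.1]
finger_gap: 0.0877
```

```bash
python3 - <<'E'
from h import *
P=[.6089,-.0517,np.radians(15.6)]
a=.6;X=[[.061-.072*np.cos(a),y,.07+.072*np.sin(a)] for y in(-.121,.121)]
out=[]
for n in('side','top'):
    snap(n,n+'2.png');b=cv2.imread(f'pics/{n}2.png');c=cam(n)
    for q in W(P,X): 
        u=proj(c,q);print(n,u.round(1));cv2.circle(b,tuple(int(round(v)) for v in u),1,(0,0,255),-1)
    b=b[150:400,180:420] if n=='side' else b[120:300,230:440]
    out.append(cv2.resize(b,(400,400),interpolation=cv2.INTER_CUBIC))
    for l in ['cup','egg_ring','chopsticks','jar','ramekin']:
        for r in arm.landmark_of(n,l)[:1]: print(n,l,r['confidence'],r['point'])
cv2.imwrite('pics/f.png',np.hstack(out))
s=arm.get_state();print(s['time'],s['tool_pos'],s['ft_force'])
E
```

```text
side [313.8 296.8]
side [249.9 209.3]
side cup 0.89 [226.2, 218.3]
side chopsticks 0.65 [221.4, 302.3]
side jar 0.29 [225.8, 220.4]
top [389.3 194. ]
top [295.4 217.8]
top cup 0.84 [264.2, 236.7]
top egg_ring 0.71 [407.7, 200.2]
top chopsticks 0.65 [346.9, 262.9]
top jar 0.65 [361.3, 147.1]
top ramekin 0.58 [305.7, 144.5]
10.05 [ 0.55074398 -0.43917531  0.20446747] [-0.61441349 -0.65694325  0.13562308]
```

View pics/f.png

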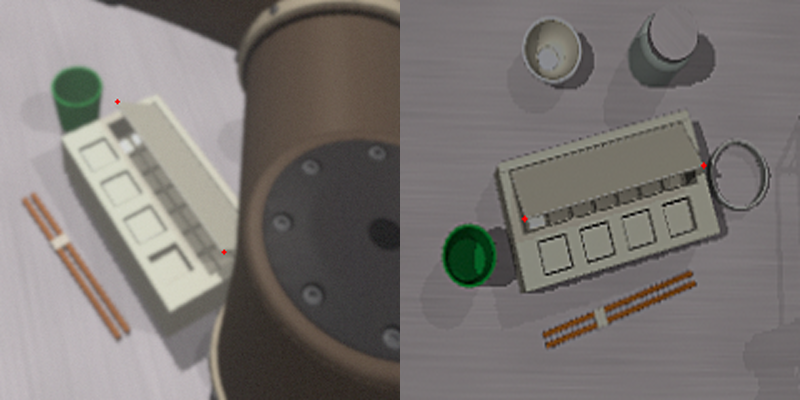

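The hatch is up, cap 0 is sunk, and the bystanders sit where they did. A zoom will check the hatch angle against the 0.6 rad prediction.

```bash
python3 - <<'E'
from h import *
P=[.6089,-.0517,np.radians(15.6)];out=[]
for n,(r,c0,f) in {'side':((190,300),(220,320),4),'top':((170,240),(285,395),4)}.items():
    raw=cv2.imread(f'pics/{n}2.png')[r[0]:r[1],c0[0]:c0[1]] if 0 else cv2.imread(f'pics/{n}2.png')[r[0]:r[0]+(r[1]-r[0]),c0[0]:c0[1]]
    b=cv2.resize(raw,None,fx=f,fy=f,interpolation=cv2.INTER_CUBIC);c=cam(n)
    for a,col in((.6,(0,0,255)),(.5,(0,200,0)),(.4,(255,0,0))):
        pts=[((proj(c,q)-[c0[0],r[0]]+.5)*f).round().astype(int) for q in W(P,[[.061-.072*np.cos(a),y,.07+.072*np.sin(a)] for y in(-.121,.0,.121)])]
        for p in pts: cv2.circle(b,tuple(int(v) for v in p),3,col,-1)
    cv2.imwrite(f'pics/{n}z.png',b)
E
```

```text
(no output)
```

View pics/sidez.png

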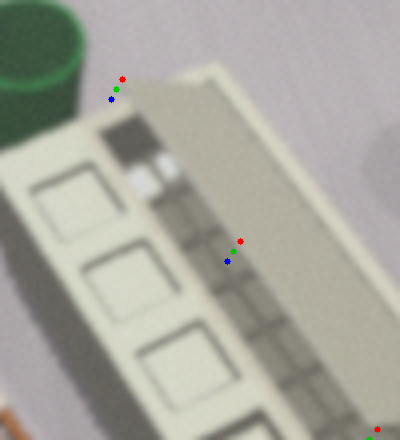

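View pics/topz.png

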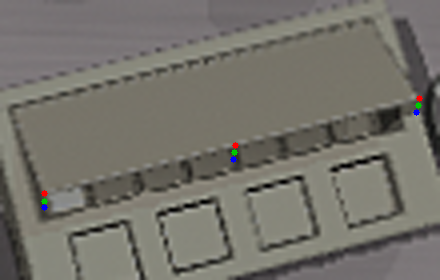

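Both zooms put the hatch's near edge at or slightly past the 0.6 rad markers, beyond those for 0.5 and 0.4. So it is fully up, and the arm is clear.

```bash
python3 -c "
from workcell import arm
print(arm.sign_off())"
```

```text
the job is handed in; nothing more can be done
None
```

The hatch is fully up and the job is handed in. The hidden button was cap 0, the first one I felt, so I never touched the other three caps.

- **Pressing:** I used one open finger, with the other finger hanging in front of the box. Cap 0 gave way from z 67 mm and met its hard stop at z 61 mm. I confirmed the stop at 22 N, with almost no further travel. Then I went straight up and moved aside, finishing at about 10 s of robot time.
- **Hatch angle:** in both the top and side views, the hatch's near edge lies at or slightly past where 0.6 rad predicts. It was still up after the arm had left.
- **Robot clear:** the last wrist force reading was under 1 N, which is only noise.
- **Things around the box:** in the top view, all five items beside the box were found within about 4 pixels of where they started, which is about as close as the detector can tell. I did not re-check the soap bottle, but the arm never went near it.
- **Check that disagreed:** in the last side view the arm hid the egg ring, jar and ramekin. The detector's low-confidence "jar" there (0.29) was actually the cup, so for those three I relied on the top view.

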